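# Lay the bound glass negatives in their four-flap folders

### The arm

A 6-joint arm with a two-finger parallel gripper is mounted at the origin on the work surface. World frame = base frame: x ahead of the robot, y to its left, z up, the work surface at z = 0. Lengths are in m, angles in rad, forces in N, time in s.
With the tool pointing down it reaches from about 0.25 to 0.725 m from the base axis. Payload 4 kg.
Tool frame: the origin (TCP) lies midway between the tips of the shut fingers; the grasp point (between the pads) lies 19 mm behind it; z points along the fingers, y is the line along which they close (so a half turn about z gives the same grasp; the last joint's range is limited). The gripper opens to 85 mm and grips with 20 to 120 N. Pads are 22 mm wide; open, the fingers measure 114 mm over their backs; the gripper's body (76 mm by 85 mm) begins 54 mm behind the grasp point. The pads swing forward as they close: fully open they stand 13 mm farther back than shut.
Start: joints at [1.318, 0.241, 0.005, 1.335, 0, 1.571], TCP at [0.125, 0.484, 0.197] pointing down, gripper open.
Joint ranges: [-2.72, 2.72], [-1.05, 1.87], [-1.09, 1.28], [-1.99, 2.15], [-1.42, 1.44], [-3.14, 3.14]. Speed limits (rad/s): [2.79, 2.79, 3.14, 3.14, 3.14, 3.14].

### API

Orientations are given as a unit quaternion [x, y, z, w].
In Python, from workcell import get_obs, camera, job_done, silhouettes gives the robot as it stands. The module is installed in compiled form; this text tells all that it offers.
- The arm moves only by the tool drive_tool, never from a script. Its argument "increments" is a list of rows, each a list of 3 entries, a list of its own where there are three numbers: the shift along the world's x, y, z in mm, then the turn, a rotation vector about the world's x, y, z in degrees, then the opening, from 0 (shut) to 1 (fully open). A call has 1 to 8 rows; each row shifts and turns the commanded pose from where the row before left it; what a row does not reach is not made up. A row lasts 1/12 s, in which the tool goes at most 41.7 mm and 7.16 degrees, less where a joint would pass 70% of its speed; a pose out of reach is approached as far as the arm can. A call is refused whole if a number of a shift passes 41.7 or a number of a turn 7.16, either way. A call with a gripper value outside its range is refused whole. The fingers move at their own pace and stop on an object; the grip force is fixed at half the most. Time passes only in rows, so rows that do not move let the fingers close. It gives the time, the measured TCP pose, the force, the opening and the grip force at its end, in the units of the state.
- get_obs(): the state, without advancing time (a new reading comes with each control period).
- camera(name): name is "scene" or "top"; returns a dict with "image" (420x560x3 uint8, red, green, blue), "K" (3x3 intrinsics, pixels), "k1" (the pictures are not rectified: a ray, as slopes to the right and down, at radius r is drawn at 1 + k1 r^2 times it, then the intrinsics apply), "view" (4x4, takes a point from world to camera coordinates). Camera axes: x right, y down, z forward; pixel columns grow to the right and rows downward; lengths in m; the calibration is good to about 2 mm. A picture is of the moment at which its call begins. There is no depth.
- job_done(): hands the job in; it is judged then, once.
Trained networks look in a picture, given as the dict that the camera call returned (one of the last four; its "shot" number tells which), for a name from the list of things; names that differ only in an ending like _2 or _b are one class to them, and where a whole thing is asked for, a point or a joint stands for the part that bears it (a point fixed in the world has none). Each returns a list of dicts, best first, with "conf" (0 to 1); they miss things now and then, are a little off and sometimes report something else, mostly with a low value. They report only what shows in the picture. A call takes as long as a camera call. They do not tell look-alikes from the thing itself.
- silhouettes(query, picture): "region" (420x560 bool, what is visible of it) and "bbox" ([left, top, right, bottom] in pixels, round what is visible of it).
The state is a dict: "clock": time; "joint_pos": joint angles; "joint_vel": joint speeds; "tau": joint torques, N m; "eef_pos": TCP position; "tool_rot": TCP orientation; "ft_force": force on the tool from outside, world axes, zero at the start; "ft_torque": the same for the moment, N m; "grip_width": finger opening in m; "grasp_force": force on a finger pad.
Only numpy, scipy, OpenCV 4.12 (cv2) and the standard library are available. Lean on these libraries where they do the work, as an engineer would, in place of code of your own. Each camera call takes 0.05 s, during which the arm holds its last target. There are 200 camera calls.

### The job

Rehouse the four dark, tape-edged glass negatives: lay each one flat, picture up, in the middle of the opened four-flap folder made for its size, squared up with the creases of the middle panel. Set every one down gently without dropping it, and leave the loupe and the swab tube among them where they are.

Things in the scene. Friction and masses are not known exactly. Their poses are not given: they have to be found in the camera images.
- small_plate: The small negative: a rigid dark glass package 60 x 45 mm and 8 mm thick, about 54 g, black with a single picture in grey on top and a 3 mm border of pale grey sealing tape; loose, lying flat, picture up. Origin: centre of its underside; x along its 60 mm length, y along its 45 mm width, z up.
- small_folder: The small four-flap folder: buff card 1.2 mm thick, fixed, opened flat into a cross 128 mm long by 113 mm wide; its cream middle panel, bordered by dark creases, is 68 x 53 mm (4 mm more than the small negative all round). Origin: centre of the middle panel, at table height, 1.2 mm below the card's top; x along the panel's length, y along its width, z up.
- medium_plate: The medium negative: a rigid dark glass package 90 x 65 mm and 8 mm thick, about 117 g, black with a single picture in grey on top and a 3 mm border of pale grey sealing tape; loose, lying flat, picture up. Origin: centre of its underside; x along its 90 mm length, y along its 65 mm width, z up.
- medium_folder: The medium four-flap folder: buff card 1.2 mm thick, fixed, opened flat into a cross 166 mm long by 153 mm wide; its cream middle panel, bordered by dark creases, is 98 x 73 mm (4 mm more than the medium negative all round). Origin: centre of the middle panel, at table height, 1.2 mm below the card's top; x along the panel's length, y along its width, z up.
- narrow_plate: The narrow negative: a rigid dark glass package 107 x 45 mm and 8 mm thick, about 96 g, black with two pictures side by side along its length (a stereo pair) in grey on top and a 3 mm border of pale grey sealing tape; loose, lying flat, picture up. Origin: centre of its underside; x along its 107 mm length, y along its 45 mm width, z up.
- narrow_folder: The narrow four-flap folder: buff card 1.2 mm thick, fixed, opened flat into a cross 175 mm long by 113 mm wide; its cream middle panel, bordered by dark creases, is 115 x 53 mm (4 mm more than the narrow negative all round). Origin: centre of the middle panel, at table height, 1.2 mm below the card's top; x along the panel's length, y along its width, z up.
- large_plate: The large negative: a rigid dark glass package 130 x 60 mm and 8 mm thick, about 156 g, black with two pictures side by side along its length (a stereo pair) in grey on top and a 3 mm border of pale grey sealing tape; loose, lying flat, picture up. Origin: centre of its underside; x along its 130 mm length, y along its 60 mm width, z up.
- large_folder: The large four-flap folder: buff card 1.2 mm thick, fixed, opened flat into a cross 206 mm long by 140 mm wide; its cream middle panel, bordered by dark creases, is 138 x 68 mm (4 mm more than the large negative all round). Origin: centre of the middle panel, at table height, 1.2 mm below the card's top; x along the panel's length, y along its width, z up.
- loupe: Bystander: a black round stand magnifier, 36 mm across and 37 mm high, standing loose among the negatives. Origin: centre of its underside.
- swab_tube: Bystander: a clear swab tube with a square red cap, lying loose on the table among the negatives, 122 mm long, 17 mm wide and high. Origin: on the table under about the middle of its length; x along the tube towards the cap.
There are look-alikes about, which are no part of the job. Leave any green look-alike of the large_plate alone. Leave any purple look-alike of the medium_folder alone.

How it is judged:
At the end, for the whole second after the job is handed in: Each of the four negatives lies flat on the middle panel of the folder of its own size: centre within 10 mm of the panel's centre, long side within 8 degrees (0.14 rad) of the panel's, tilt under 3 degrees (0.05 rad), underside less than 5 mm above the table, at rest and released (horizontal distance between small_plate and small_folder below 0.01 m and angle between the x axis of small_plate and the x axis of small_folder, either way round below 0.14 rad and angle between each of small_plate, medium_plate, narrow_plate, large_plate's own z axis and vertical below 0.05 rad and z of small_plate in the frame of small_folder below 0.005 m and linear speed of each of small_plate, medium_plate, narrow_plate, large_plate below 0.02 m/s and angular speed of each of small_plate, medium_plate, narrow_plate, large_plate below 0.2 rad/s and horizontal distance between medium_plate and medium_folder below 0.01 m and angle between the x axis of medium_plate and the x axis of medium_folder, either way round below 0.14 rad and z of medium_plate in the frame of medium_folder below 0.005 m and horizontal distance between narrow_plate and narrow_folder below 0.01 m and angle between the x axis of narrow_plate and the x axis of narrow_folder, either way round below 0.14 rad and z of narrow_plate in the frame of narrow_folder below 0.005 m and horizontal distance between large_plate and large_folder below 0.01 m and angle between the x axis of large_plate and the x axis of large_folder, either way round below 0.14 rad and z of large_plate in the frame of large_folder below 0.005 m); the robot touches nothing.
It fails at once if a negative is let go, or slips from the fingers, with its underside more than 20 mm above the table ((height (world z) of small_plate above 0.02 m and contact force between the fingers and small_plate below 0.02 N) or (height (world z) of medium_plate above 0.02 m and contact force between the fingers and medium_plate below 0.02 N) or (height (world z) of narrow_plate above 0.02 m and contact force between the fingers and narrow_plate below 0.02 N) or (height (world z) of large_plate above 0.02 m and contact force between the fingers and large_plate below 0.02 N)).
It fails at once if the loupe is shifted more than 20 mm (distance of loupe from where it was at the start of the episode above 0.02 m).
It fails at once if the swab tube is shifted more than 20 mm (distance of swab_tube from where it was at the start of the episode above 0.02 m).
It also fails if it takes over 112 s, if anything falls off the work surface, if the arm or the gripper's body presses on something with over 40 N, if the wrist force passes 120 N, or if a joint passes its speed limit or range.

## Working session

There is one attempt and no reset: what is moved stays moved. The work goes in short steps, Python scripts to look and compute and a tool call to move; the robot and the scene stay as the last step left them, time stands still between calls to the robot, and variables do not carry over. Pictures are saved under pics/ and viewed, at most 14 in all, crops included, and the job is handed in when it is done.

Besides the shell and the picture viewer there is one more tool, called after ">>>" by a JSON object that holds its "api" and its "payload", one argument or row to a line. drive_tool: Moves the arm, as the interface text tells. Its arguments: {"type":"object","properties":{"increments":{"type":"array"}},"required":["increments"]}

```bash
mkdir -p pics; cat > h.py <<'E'
import numpy as np,cv2
from workcell import get_obs,camera,silhouettes
def ray(c,uv):
    uv=np.atleast_2d(np.float64(uv));K=np.array(c["K"])
    d=np.stack([(uv[:,0]-K[0,2])/K[0,0],(uv[:,1]-K[1,2])/K[1,1]],1);s=d.copy()
    for _ in range(20): s=d/(1+c["k1"]*(s**2).sum(1,keepdims=True))
    V=np.array(c["view"]);R,t=V[:3,:3],V[:3,3]
    return -R.T@t,np.c_[s,np.ones(len(s))]@R
def onz(c,uv,z):
    o,d=ray(c,uv);return (o+d*((z-o[2])/d[:,2])[:,None])[:,:2]
def proj(c,P):
    P=np.atleast_2d(np.float64(P));V=np.array(c["view"]);K=np.array(c["K"])
    q=P@V[:3,:3].T+V[:3,3];s=q[:,:2]/q[:,2:];s=s*(1+c["k1"]*(s**2).sum(1,keepdims=True))
    return s*[K[0,0],K[1,1]]+[K[0,2],K[1,2]]
def rect(c,region,z):
    m=region.astype(np.uint8);cs,_=cv2.findContours(m,0,2);k=max(cs,key=cv2.contourArea)[:,0]
    p=onz(c,k,z)*1000;(x,y),(w,h),a=cv2.minAreaRect(p.astype(np.float32))
    if w<h: w,h,a=h,w,a+90
    return np.round([x,y,w,h,(a+90)%180-90],1)
def tri(a,ua,b,ub):
    o1,d1=ray(a,ua);o2,d2=ray(b,ub);d1=d1[0];d2=d2[0]
    s=np.linalg.lstsq(np.c_[d1,-d2],o2-o1,rcond=None)[0]
    return (o1+s[0]*d1+o2+s[1]*d2)/2
E
cat > look.py <<'E'
from h import *
import pickle
C={n:camera(n) for n in("top","scene")}
for n in C: cv2.imwrite(f"pics/{n}0.png",C[n]["image"][:,:,::-1]); V=np.array(C[n]["view"]);print(n,np.round(-V[:3,:3].T@V[:3,3],3),C[n]["k1"])
D={}
for k in "small medium narrow large".split():
  for s in("plate","folder"):
    q=k+"_"+s
    for n in C:
      D[q,n]=silhouettes(q,C[n])
      for r in D[q,n]: print(q,n,round(r["conf"],2),np.round(r["bbox"]),rect(C[n],r["region"],.008 if s=="plate" else .0012))
for q in("loupe","swab_tube"):
  D[q,"top"]=silhouettes(q,C["top"])
  for r in D[q,"top"]: print(q,round(r["conf"],2),np.round(r["bbox"]),rect(C["top"],r["region"],.01))
pickle.dump((C,D),open("d.pkl","wb"))
E
python3 look.py
```

```text
top [0.275 0.058 1.089] -0.030922823893040578
scene [0.921 0.612 1.016] -0.10268958735492481
small_plate top 0.58 [240. 222. 262. 248.] [432.1 127.9  60.7  45.9  -5.7]
small_plate scene 0.86 [287. 226. 313. 248.] [431.7 130.5  65.2  49.9  -4.7]
small_folder top 0.93 [388. 134. 434. 184.] [ 638.9 -276.4  115.7  111.3  -48.6]
small_folder scene 0.57 [137. 169. 181. 198.] [ 635.6 -279.   117.2  109.6   36.3]
small_folder scene 0.53 [255. 194. 295. 216.] [421.6  -2.9 126.7  27.5   1. ]
medium_plate top 0.76 [329. 214. 366. 255.] [ 437.7 -106.3   90.2   66.5   19. ]
medium_plate scene 0.81 [230. 172. 265. 198.] [ 437.7 -103.9   94.5   67.9   19.9]
medium_folder top 0.94 [360. 270. 419. 341.] [ 277.3 -203.2  153.3  150.3  -51. ]
medium_folder top 0.91 [236. 132. 300. 195.] [625.6  94.9 155.5 152.   38.9]
medium_folder top 0.57 [195. 224. 212. 241.] [440.9 243.2  40.6  34.1  46.5]
medium_folder scene 0.76 [205. 244. 267. 294.] [623.2  94.4 156.  151.9 -52.5]
medium_folder scene 0.62 [246. 125. 296. 165.] [ 271.4 -203.4  156.7  155.2  -51.7]
narrow_plate top 0.58 [433. 214. 458. 260.] [ 435.
[... 545 characters left out ...]
] [436.8 346.6 131.8  64.7  -7.1]
large_plate top 0.69 [156. 290. 215. 320.] [268.2 282.3 131.8  62.5 -86.4]
large_plate top 0.46 [297. 214. 306. 263.] [429.4   3.1 121.8  19.5   0. ]
large_plate scene 0.92 [278. 372. 337. 407.] [673.3 452.7 132.5  67.1 -34.4]
large_plate scene 0.62 [358. 224. 410. 266.] [267.  281.1 131.9  66.7 -85.6]
large_plate scene 0.59 [328. 271. 382. 316.] [435.3 346.1 135.6  65.6  -7. ]
large_folder top 0.75 [163. 117. 230. 201.] [633.2 273.1 212.1 142.9  -7.7]
large_folder scene 0.95 [231. 287. 312. 353.] [633.9 271.1 207.1 143.5  -8.8]
loupe 0.7 [196. 223. 210. 243.] [440.1 244.8  42.   33.9  46.5]
swab_tube 0.8 [296. 213. 308. 262.] [429.1   1.9 121.6  14.7   1.4]
```

```bash
python3 - <<'E'
import cv2
a=cv2.imread("pics/top0.png");cv2.imwrite("pics/topc.png",cv2.resize(a[105:350,95:470],(800,523),interpolation=2))
b=cv2.imread("pics/scene0.png");cv2.imwrite("pics/scenec.png",cv2.resize(b[115:415,120:420],(600,600),interpolation=2))
E
```

```text
(no output)
```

View pics/topc.png

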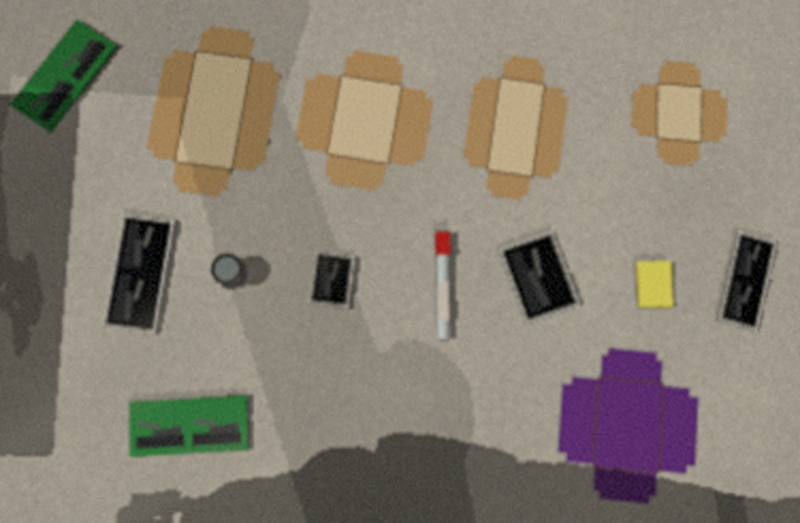

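View pics/scenec.png

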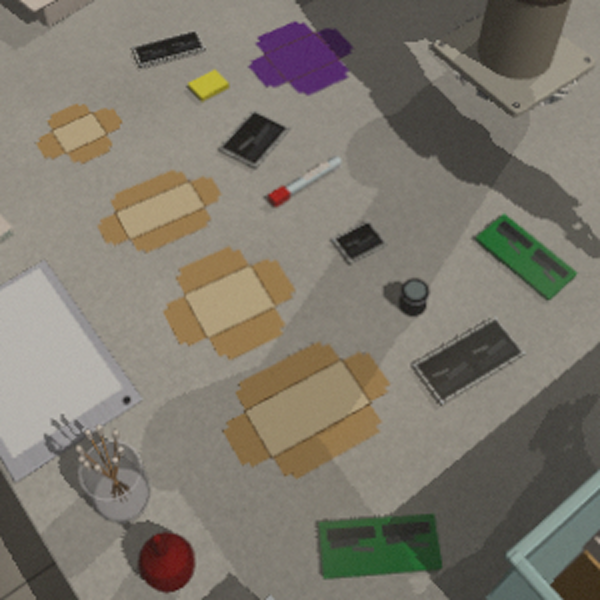

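```bash
cat > m.py <<'E'
from h import *
import pickle
from scipy.spatial.transform import Rotation as R
C,D=pickle.load(open("d.pkl","rb"))
o=get_obs();print(o["eef_pos"],R.from_quat(o["tool_rot"]).as_matrix().round(3).tolist(),o["grip_width"],o["ft_force"])
def panel(c,reg):
    im=cv2.GaussianBlur(c["image"],(0,0),.6).astype(int);ys,xs=np.where(reg)
    hsv=cv2.cvtColor(c["image"],cv2.COLOR_RGB2HSV)
    S=cv2.GaussianBlur(hsv[:,:,1],(0,0),.7)
    t,_=cv2.threshold(S[reg].reshape(-1,1),0,255,cv2.THRESH_OTSU)
    m=((S<t)&cv2.erode(reg.astype(np.uint8),np.ones((3,3))).astype(bool)).astype(np.uint8)
    m=cv2.morphologyEx(m,cv2.MORPH_OPEN,np.ones((3,3)))
    n,l,s,_=cv2.connectedComponentsWithStats(m);i=1+s[1:,4].argmax();return l==i
cent={}
for k,pt,pf in[("small",(432,128),(639,-276)),("medium",(438,-106),(626,95)),("narrow",(436,-343),(617,-84)),("large",(437,347),(633,272))]:
  for s,p,z in(("plate",pt,.008),("folder",pf,.0012)):
    px={}
    for n in C:
      c=C[n]; r=min(D[k+"_"+s,n],key=lambda r:np.hypot(*(rect(c,r["region"],z)[:2]-p)))["region"]
      if s=="folder": r=panel(c,r)
      q=rect(c,r,z);print(k,s,n,q)
      px[n]=proj(c,[q[0]/1e3,q[1]/1e3,z])
    print("   tri",(tri(C["top"],px["top"],C["scene"],px["scene"])*1e3).round(1))
E
python3 m.py
```

```text
[0.12506855 0.4841252  0.19702441] [[-0.968, 0.25, 0.0], [0.25, 0.968, 0.0], [-0.0, 0.0, -1.0]] 0.08533574481368002 [ 0.34226604 -0.77906081  0.15232332]
small plate top [432.1 127.9  60.7  45.9  -5.7]
small plate scene [431.7 130.5  65.2  49.9  -4.7]
   tri [431.6 128.8   6.4]
small folder top [ 638.6 -277.7   66.5   51.    -2.5]
small folder scene [ 635.9 -279.2   66.5   51.6   -4.5]
   tri [ 637.1 -276.3    4.9]
medium plate top [ 437.7 -106.3   90.2   66.5   19. ]
medium plate scene [ 437.7 -103.9   94.5   67.9   19.9]
   tri [ 437.4 -105.9    6.3]
medium folder top [625.6  94.8  98.1  72.5  -8.9]
medium folder scene [622.1  93.2  97.   71.9  -9.1]
   tri [623.8  95.    5.7]
narrow plate top [ 435.9 -343.2  109.8   48.1  -16. ]
narrow plate scene [ 436.2 -343.7  105.6   52.9  -15.5]
   tri [ 436.1 -343.4    8. ]
narrow folder top [618.8 -83.3 114.3  52.7  -8.3]
narrow folder scene [614.5 -85.3 114.   52.2  -8.4]
   tri [616.5 -82.1   6.8]
large plate top [436.8 346.6 131.8  64.7  -7.1]
large plate scene [435.3 346.1 135.6  65.6  -7. ]
   tri [436.4 346.4   9.8]
large folder top [635.5 273.6 137.3  67.1  -7.3]
large folder scene [631.5 272.  137.8  67.1  -7.2]
   tri [633.4 273.1   6.2]
```

>>> {"api": "drive_tool", "payload": {
  "increments": [
    [[35,-15,-10],[0,0,1],0.87],
    [[35,-15,-10],[0,0,1],0.87],
    [[35,-15,-10],[0,0,1],0.87],
    [[35,-15,-10],[0,0,1],0.87],
    [[35,-15,-10],[0,0,1],0.87],
    [[35,-15,-10],[0,0,1],0.87],
    [[35,-15,-10],[0,0,1],0.87],
    [[35,-15,-10],[0,0,0.5],0.87]
  ]
}}

```text
clock: 1.67
eef_pos: [0.4067, 0.3631, 0.1167]
tool_rot: [0.061, 0.998, 0.0, 0.0]
ft_force: [0.5, 0.8, -0.5]
grip_width: 0.0744
grasp_force: 0.0
```

>>> {"api": "drive_tool", "payload": {
  "increments": [
    [[30,-17,0],[0,0,0],0.87],
    [[0,0,-30],[0,0,0],0.87],
    [[0,0,-30],[0,0,0],0.87],
    [[0,0,-30],[0,0,0],0.87],
    [[0,0,-12],[0,0,0],0.87],
    [[0,0,-4],[0,0,0],0.87],
    [[0,0,0],[0,0,0],0.87]
  ]
}}

```text
clock: 2.25
eef_pos: [0.4342, 0.3464, 0.0097]
tool_rot: [0.061, 0.998, -0.001, -0.001]
ft_force: [0.8, -0.6, 0.5]
grip_width: 0.0743
grasp_force: 0.0
```

>>> {"api": "drive_tool", "payload": {
  "increments": [
    [[0,0,-2],[0,0,0],0.87],
    [[0,0,-2],[0,0,0],0.87],
    [[0,0,-2],[0,0,0],0.87],
    [[0,0,0],[0,0,0],0.87]
  ]
}}

```text
clock: 2.58
eef_pos: [0.4355, 0.3476, 0.0057]
tool_rot: [0.061, 0.998, 0.001, 0.001]
ft_force: [-0.5, 0.1, 0.4]
grip_width: 0.0744
grasp_force: 0.0
```

>>> {"api": "drive_tool", "payload": {
  "increments": [
    [[0,0,-2],[0,0,0],0.87],
    [[0,0,-2],[0,0,0],0.87],
    [[0,0,0],[0,0,0],0.87],
    [[0,0,0],[0,0,0],0.87]
  ]
}}

```text
clock: 2.92
eef_pos: [0.4349, 0.347, 0.0009]
tool_rot: [0.061, 0.998, -0.0, -0.0]
ft_force: [-0.5, -0.0, -0.9]
grip_width: 0.0745
grasp_force: 0.0
```

>>> {"api": "drive_tool", "payload": {
  "increments": [
    [[0,0,-2],[0,0,0],0.87],
    [[0,0,-2],[0,0,0],0.87],
    [[0,0,0],[0,0,0],0.87],
    [[0,0,0],[0,0,0],0.87]
  ]
}}

```text
clock: 3.25
eef_pos: [0.4349, 0.347, -0.0033]
tool_rot: [0.061, 0.998, -0.0, -0.0]
ft_force: [0.5, -0.3, 0.3]
grip_width: 0.0744
grasp_force: 0.0
```

>>> {"api": "drive_tool", "payload": {
  "increments": [
    [[0,0,-1.5],[0,0,0],0.87],
    [[0,0,-1.5],[0,0,0],0.87],
    [[0,0,0],[0,0,0],0.87]
  ]
}}

```text
clock: 3.5
eef_pos: [0.4348, 0.3469, -0.0063]
tool_rot: [0.061, 0.998, -0.0, -0.0]
ft_force: [-0.3, 0.1, -0.6]
grip_width: 0.0741
grasp_force: 0.0
```

>>> {"api": "drive_tool", "payload": {
  "increments": [
    [[0,0,-1],[0,0,0],0.87],
    [[0,0,-1],[0,0,0],0.87],
    [[0,0,0],[0,0,0],0.87]
  ]
}}

```text
clock: 3.75
eef_pos: [0.435, 0.347, -0.0082]
tool_rot: [0.061, 0.998, -0.0, -0.0]
ft_force: [0.7, -0.8, -0.5]
grip_width: 0.074
grasp_force: 0.0
```

>>> {"api": "drive_tool", "payload": {
  "increments": [
    [[1,0,4.5],[0,0,0],0.87],
    [[0,0,0],[0,0,0],0.6],
    [[0,0,0],[0,0,0],0.6],
    [[0,0,0],[0,0,0],0.6],
    [[0,0,0],[0,0,0],0.6],
    [[0,0,0],[0,0,0],0.6]
  ]
}}

```text
clock: 4.25
eef_pos: [0.436, 0.3471, -0.0035]
tool_rot: [0.061, 0.998, -0.0, -0.0]
ft_force: [0.5, 0.7, -0.4]
grip_width: 0.0515
grasp_force: 0.0
```

```bash
python3 - <<'E'
from h import *
c=camera("scene");cv2.imwrite("pics/s1.png",cv2.resize(c["image"][220:330,290:430,::-1],(760,597),interpolation=2))
E
```

```text
(no output)
```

View pics/s1.png

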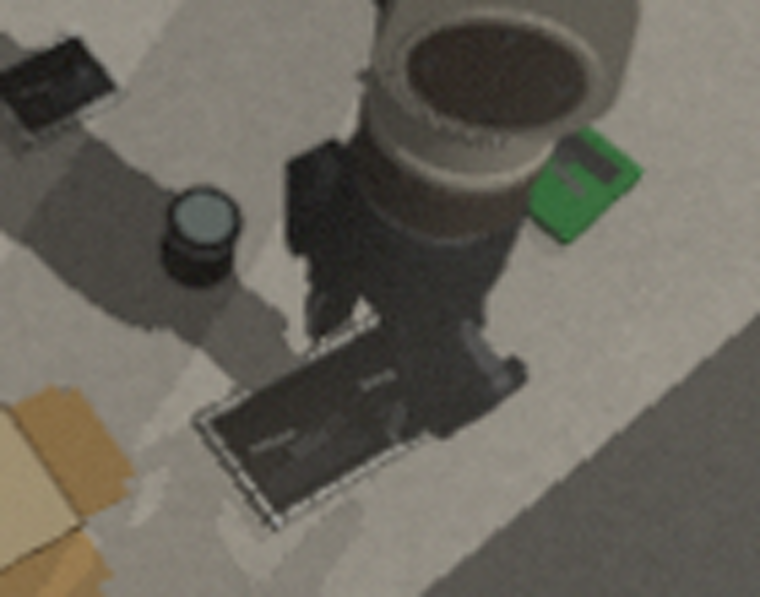

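>>> {"api": "drive_tool", "payload": {
  "increments": [
    [[0,0,8],[0,0,0],0.87],
    [[0,0,0],[0,0,0],0.87],
    [[0,0,0],[0,0,0],0.87],
    [[0,0,-6],[0,0,0],0.87],
    [[0,0,-4],[0,0,0],0.87],
    [[0,0,-3],[0,0,0],0.87],
    [[0,0,0],[0,0,0],0.87]
  ]
}}

```text
clock: 4.88
eef_pos: [0.4351, 0.3464, -0.0098]
tool_rot: [0.061, 0.998, -0.001, -0.001]
ft_force: [-0.8, 0.9, -1.2]
grip_width: 0.0744
grasp_force: 0.0
```

>>> {"api": "drive_tool", "payload": {
  "increments": [
    [[0,0,-1],[0,0,0],0.87],
    [[0,0,0],[0,0,0],0.87],
    [[0,0,0],[0,0,0],0.87]
  ]
}}

```text
clock: 5.13
eef_pos: [0.4361, 0.3471, -0.0095]
tool_rot: [0.061, 0.998, -0.0, -0.0]
ft_force: [-0.7, 0.3, -0.0]
grip_width: 0.0744
grasp_force: 0.0
```

>>> {"api": "drive_tool", "payload": {
  "increments": [
    [[0,0,-1],[0,0,0],0.87],
    [[0,0,-1],[0,0,0],0.87],
    [[0,0,0],[0,0,0],0.87]
  ]
}}

```text
clock: 5.38
eef_pos: [0.436, 0.3471, -0.0116]
tool_rot: [0.061, 0.998, -0.0, -0.0]
ft_force: [-0.6, 1.0, 0.3]
grip_width: 0.0743
grasp_force: 0.0
```

>>> {"api": "drive_tool", "payload": {
  "increments": [
    [[0,0,-1],[0,0,0],0.87],
    [[0,0,-0.5],[0,0,0],0.87],
    [[0,0,0],[0,0,0],0.87]
  ]
}}

```text
clock: 5.63
eef_pos: [0.436, 0.347, -0.0131]
tool_rot: [0.061, 0.998, -0.0, -0.0]
ft_force: [0.8, -0.4, 0.0]
grip_width: 0.0743
grasp_force: 0.0
```

>>> {"api": "drive_tool", "payload": {
  "increments": [
    [[0,0,-1],[0,0,0],0.87],
    [[0,0,-0.5],[0,0,0],0.87],
    [[0,0,0],[0,0,0],0.87]
  ]
}}

```text
clock: 5.88
eef_pos: [0.4359, 0.347, -0.0147]
tool_rot: [0.061, 0.998, -0.0, -0.0]
ft_force: [0.1, 0.3, 0.4]
grip_width: 0.0742
grasp_force: 0.0
```

>>> {"api": "drive_tool", "payload": {
  "increments": [
    [[0,0,-1],[0,0,0],0.87],
    [[0,0,-0.5],[0,0,0],0.87],
    [[0,0,0],[0,0,0],0.87]
  ]
}}

```text
clock: 6.13
eef_pos: [0.436, 0.347, -0.0161]
tool_rot: [0.061, 0.998, -0.0, -0.0]
ft_force: [-0.0, -0.8, -0.2]
grip_width: 0.0745
grasp_force: 0.0
```

>>> {"api": "drive_tool", "payload": {
  "increments": [
    [[0,0,-1],[0,0,0],0.87],
    [[0,0,-0.5],[0,0,0],0.87],
    [[0,0,0],[0,0,0],0.87]
  ]
}}

```text
clock: 6.38
eef_pos: [0.4359, 0.347, -0.0177]
tool_rot: [0.061, 0.998, -0.0, -0.0]
ft_force: [0.3, -0.0, -0.8]
grip_width: 0.0742
grasp_force: 0.0
```

>>> {"api": "drive_tool", "payload": {
  "increments": [
    [[0,0,-1],[0,0,0],0.87],
    [[0,0,0],[0,0,0],0.87],
    [[0,0,0],[0,0,0],0.87]
  ]
}}

```text
clock: 6.63
eef_pos: [0.436, 0.3471, -0.0186]
tool_rot: [0.061, 0.998, -0.0, -0.0]
ft_force: [0.6, -0.8, -0.3]
grip_width: 0.0744
grasp_force: 0.0
```

```bash
python3 - <<'E'
from h import *
c=camera("scene");cv2.imwrite("pics/s2.png",cv2.resize(c["image"][220:330,290:430,::-1],(760,597),interpolation=2))
print(proj(c,[[.436,.347,0],[.436,.347,-.0186]]))
E
```

```text
[[353.57466826 295.87612465]
 [352.37392361 299.17747334]]
```

View pics/s2.png

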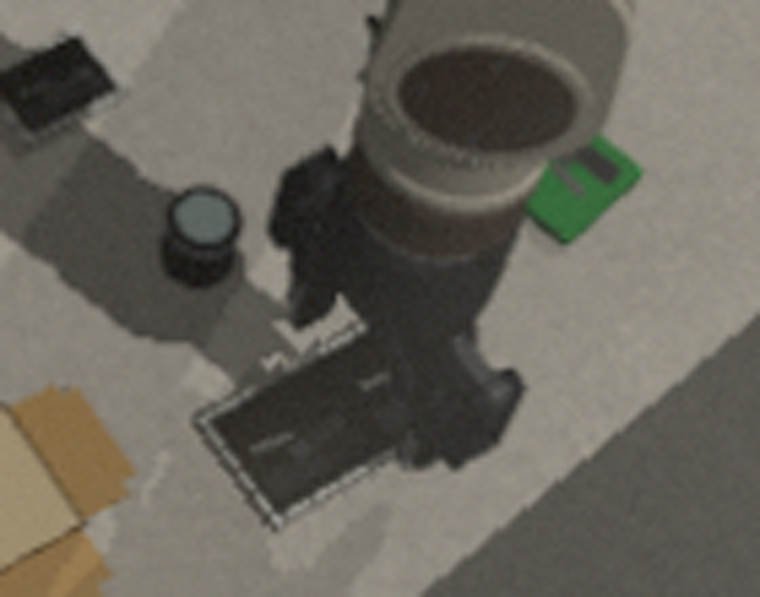

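>>> {"api": "drive_tool", "payload": {
  "increments": [
    [[0,0,-1],[0,0,0],0.87],
    [[0,0,-0.5],[0,0,0],0.87],
    [[0,0,0],[0,0,0],0.87]
  ]
}}

```text
clock: 6.93
eef_pos: [0.436, 0.3471, -0.0201]
tool_rot: [0.061, 0.998, -0.0, -0.0]
ft_force: [-0.7, 0.5, -0.1]
grip_width: 0.0741
grasp_force: 0.0
```

>>> {"api": "drive_tool", "payload": {
  "increments": [
    [[0,0,-1],[0,0,0],0.87],
    [[0,0,-0.5],[0,0,0],0.87],
    [[0,0,0],[0,0,0],0.87]
  ]
}}

```text
clock: 7.18
eef_pos: [0.4359, 0.347, -0.0217]
tool_rot: [0.061, 0.998, -0.0, -0.0]
ft_force: [0.1, 0.5, -0.4]
grip_width: 0.0742
grasp_force: 0.0
```

>>> {"api": "drive_tool", "payload": {
  "increments": [
    [[0,0,-1],[0,0,0],0.87],
    [[0,0,0],[0,0,0],0.87],
    [[0,0,0],[0,0,0],0.87]
  ]
}}

```text
clock: 7.43
eef_pos: [0.436, 0.347, -0.0226]
tool_rot: [0.061, 0.998, -0.0, -0.0]
ft_force: [-0.1, -0.3, 0.9]
grip_width: 0.0743
grasp_force: 0.0
```

>>> {"api": "drive_tool", "payload": {
  "increments": [
    [[0,0,0],[0,0,0],0.8],
    [[0,0,0],[0,0,0],0.8],
    [[0,0,0],[0,0,0],0.8]
  ]
}}

```text
clock: 7.68
eef_pos: [0.4361, 0.3472, -0.0225]
tool_rot: [0.061, 0.998, 0.0, 0.0]
ft_force: [0.7, -0.2, 0.3]
grip_width: 0.0685
grasp_force: 0.0
```

>>> {"api": "drive_tool", "payload": {
  "increments": [
    [[0,0,0],[0,0,0],0.75],
    [[0,0,0],[0,0,0],0.75],
    [[0,0,0],[0,0,0],0.75]
  ]
}}

```text
clock: 7.93
eef_pos: [0.4361, 0.3471, -0.0225]
tool_rot: [0.061, 0.998, 0.0, 0.0]
ft_force: [0.6, -0.2, 0.6]
grip_width: 0.0641
grasp_force: 0.0
```

>>> {"api": "drive_tool", "payload": {
  "increments": [
    [[0,0,0],[0,0,0],0.71],
    [[0,0,0],[0,0,0],0.71],
    [[0,0,0],[0,0,0],0.71]
  ]
}}

```text
clock: 8.18
eef_pos: [0.4361, 0.3471, -0.0225]
tool_rot: [0.061, 0.998, 0.0, 0.0]
ft_force: [-0.1, -1.1, -0.1]
grip_width: 0.0607
grasp_force: 0.0
```

>>> {"api": "drive_tool", "payload": {
  "increments": [
    [[0,0,0],[0,0,0],0.67],
    [[0,0,0],[0,0,0],0.67],
    [[0,0,0],[0,0,0],0.67]
  ]
}}

```text
clock: 8.43
eef_pos: [0.4361, 0.3471, -0.0225]
tool_rot: [0.061, 0.998, 0.0, 0.0]
ft_force: [-0.3, 1.3, -0.3]
grip_width: 0.0573
grasp_force: 0.0
```

>>> {"api": "drive_tool", "payload": {
  "increments": [
    [[0,0,1],[0,0,0],0.87],
    [[0,0,0],[0,0,0],0.87],
    [[0,0,0],[0,0,0],0.87],
    [[0,0,-2],[0,0,0],0.87],
    [[0,0,-1],[0,0,0],0.87],
    [[0,0,0],[0,0,0],0.87]
  ]
}}

```text
clock: 8.93
eef_pos: [0.4358, 0.3469, -0.0249]
tool_rot: [0.061, 0.998, -0.0, -0.0]
ft_force: [-0.2, 1.1, -0.4]
grip_width: 0.0743
grasp_force: 0.0
```

>>> {"api": "drive_tool", "payload": {
  "increments": [
    [[0,0,-1],[0,0,0],0.87],
    [[0,0,-1],[0,0,0],0.87],
    [[0,0,0],[0,0,0],0.87]
  ]
}}

```text
clock: 9.18
eef_pos: [0.4359, 0.347, -0.0268]
tool_rot: [0.061, 0.998, -0.0, -0.0]
ft_force: [-0.7, 0.1, 0.4]
grip_width: 0.0743
grasp_force: 0.0
```

```bash
python3 - <<'E'
from h import *
o=get_obs();print(o["joint_pos"],o["tau"],o["eef_pos"])
for n in("scene","top"):
  c=camera(n)
  print(n,proj(c,[o["eef_pos"],[.436,.347,0]]))
  if n=="scene":cv2.imwrite("pics/s3.png",cv2.resize(c["image"][235:315,310:410,::-1],(750,600),interpolation=2))
E
```

```text
[ 6.72301292e-01  5.45694015e-01 -1.67253583e-01  8.58324868e-01
  3.83169223e-05  7.94187644e-01] [ 3.44233331e-05 -4.60295570e+01  2.00144166e+01 -5.03680436e-02
 -1.38287282e-04 -8.61437854e-06] [ 0.43587832  0.34697863 -0.02679329]
scene [[351.8833841  300.57110519]
 [353.57466826 295.87612465]]
top [[163.54422561 235.39492082]
 [160.79961301 233.73784138]]
```

View pics/s3.png

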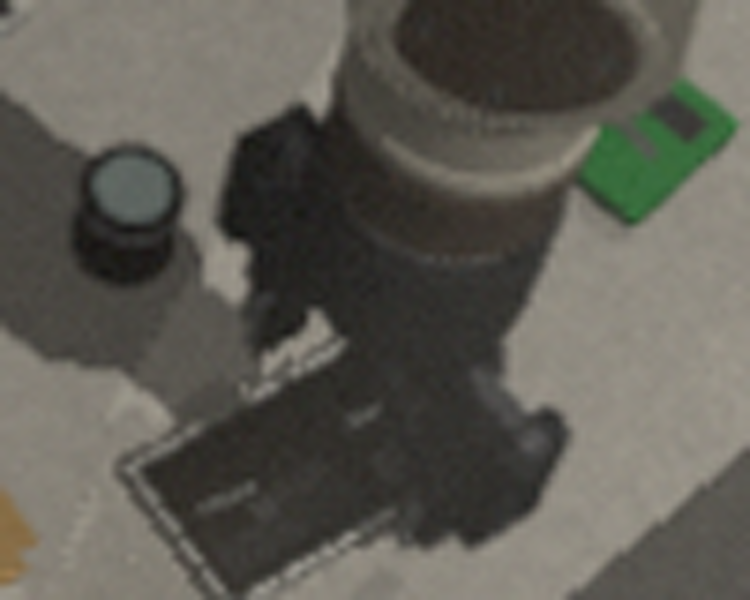

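>>> {"api": "drive_tool", "payload": {
  "increments": [
    [[0,0,-1],[0,0,0],0.87],
    [[0,0,-1],[0,0,0],0.87],
    [[0,0,0],[0,0,0],0.87]
  ]
}}

```text
clock: 9.53
eef_pos: [0.4359, 0.347, -0.0287]
tool_rot: [0.061, 0.998, -0.0, -0.0]
ft_force: [-0.5, -0.7, 0.4]
grip_width: 0.0743
grasp_force: 0.0
```

>>> {"api": "drive_tool", "payload": {
  "increments": [
    [[0,0,-1],[0,0,0],0.87],
    [[0,0,-1],[0,0,0],0.87],
    [[0,0,0],[0,0,0],0.87]
  ]
}}

```text
clock: 9.78
eef_pos: [0.4359, 0.347, -0.0307]
tool_rot: [0.061, 0.998, -0.0, -0.0]
ft_force: [-0.2, -0.2, -0.4]
grip_width: 0.0741
grasp_force: 0.0
```

>>> {"api": "drive_tool", "payload": {
  "increments": [
    [[0,0,-1],[0,0,0],0.87],
    [[0,0,-1],[0,0,0],0.87],
    [[0,0,0],[0,0,0],0.87]
  ]
}}

```text
clock: 10.03
eef_pos: [0.4359, 0.347, -0.0327]
tool_rot: [0.061, 0.998, -0.0, -0.0]
ft_force: [0.2, -0.4, -0.0]
grip_width: 0.0745
grasp_force: 0.0
```

>>> {"api": "drive_tool", "payload": {
  "increments": [
    [[0,0,0],[0,0,0],0.79],
    [[0,0,0],[0,0,0],0.75],
    [[0,0,0],[0,0,0],0.71],
    [[0,0,0],[0,0,0],0.68],
    [[0,0,0],[0,0,0],0.68],
    [[0,0,0],[0,0,0],0.68]
  ]
}}

```text
clock: 10.53
eef_pos: [0.4361, 0.3469, -0.0321]
tool_rot: [0.061, 0.998, -0.0, 0.0]
ft_force: [-0.3, -2.0, 3.9]
grip_width: 0.0585
grasp_force: 19.6
```

>>> {"api": "drive_tool", "payload": {
  "increments": [
    [[0,0,0.6],[0,0,0],0.87],
    [[0,0,0],[0,0,0],0.87],
    [[0,0,0],[0,0,0],0.87],
    [[0,0,-2],[0,0,0],0.87],
    [[0,0,-1],[0,0,0],0.87],
    [[0,0,0],[0,0,0],0.87]
  ]
}}

```text
clock: 11.03
eef_pos: [0.4357, 0.3469, -0.0354]
tool_rot: [0.061, 0.998, -0.0, -0.0]
ft_force: [-0.0, -0.3, 0.2]
grip_width: 0.0744
grasp_force: 0.0
```

>>> {"api": "drive_tool", "payload": {
  "increments": [
    [[0,0,-1],[0,0,0],0.87],
    [[0,0,-1],[0,0,0],0.87],
    [[0,0,0],[0,0,0],0.87]
  ]
}}

```text
clock: 11.28
eef_pos: [0.4359, 0.347, -0.0372]
tool_rot: [0.061, 0.998, -0.0, -0.0]
ft_force: [-0.1, -0.1, -0.6]
grip_width: 0.0737
grasp_force: 0.0
```

>>> {"api": "drive_tool", "payload": {
  "increments": [
    [[0,0,0],[0,0,0],0.79],
    [[0,0,0],[0,0,0],0.75],
    [[0,0,0],[0,0,0],0.72],
    [[0,0,0],[0,0,0],0.72],
    [[0,0,0],[0,0,0],0.72]
  ]
}}

```text
clock: 11.7
eef_pos: [0.4361, 0.3471, -0.0368]
tool_rot: [0.061, 0.998, 0.0, 0.0]
ft_force: [0.0, -0.6, 0.3]
grip_width: 0.0617
grasp_force: 0.0
```

>>> {"api": "drive_tool", "payload": {
  "increments": [
    [[0,0,0],[0,0,0],0.6],
    [[0,0,0],[0,0,0],0.5],
    [[0,0,0],[0,0,0],0.5],
    [[0,0,0],[0,0,0],0.5]
  ]
}}

```text
clock: 12.03
eef_pos: [0.4362, 0.3472, -0.0362]
tool_rot: [0.061, 0.998, 0.0, 0.0]
ft_force: [-2.5, -0.7, 4.6]
grip_width: 0.0577
grasp_force: 64.1
```

>>> {"api": "drive_tool", "payload": {
  "increments": [
    [[0,0,2],[0,0,0],0.5],
    [[0,0,3],[0,0,0],0.5],
    [[0,0,3],[0,0,0],0.5],
    [[0,0,0],[0,0,0],0.5],
    [[0,0,0],[0,0,0],0.5]
  ]
}}

```text
clock: 12.45
eef_pos: [0.4362, 0.3472, -0.0288]
tool_rot: [0.061, 0.998, 0.0, 0.0]
ft_force: [-0.1, 0.4, -1.7]
grip_width: 0.0579
grasp_force: 64.2
```

```bash
python3 - <<'E'
from h import *
f=[];o=get_obs();print(o["ft_force"],o["ft_torque"],o["grasp_force"])
c=camera("scene")
cv2.imwrite("pics/s4.png",cv2.resize(c["image"][235:325,300:412,::-1],(746,600),interpolation=2))
t=camera("top")
for c in (t,c):
  for r in silhouettes("large_plate",c): print(rect(c,r["region"],.008),r["conf"])
E
```

```text
[-0.09061428  0.35755792 -1.70281366] [ 1.37952014e-02 -4.36180284e-04 -1.00506182e-05] 64.19777512550354
[674.3 451.5 133.1  66.7 -33. ] 0.76
[280.8 233.8  72.   40.7  49.9] 0.66
[482.  344.6  60.3  41.3  78.1] 0.56
[ 438.  -105.4   94.6   69.2   20.2] 0.5
[633.2 272.3 205.9 144.2  -7.5] 0.43
[456.2 343.6  88.3  64.6  -7.7] 0.83
[262.8 333.2  64.6  33.1  -1.9] 0.78
[672.3 451.8 134.3  66.4 -32.8] 0.55
```

View pics/s4.png

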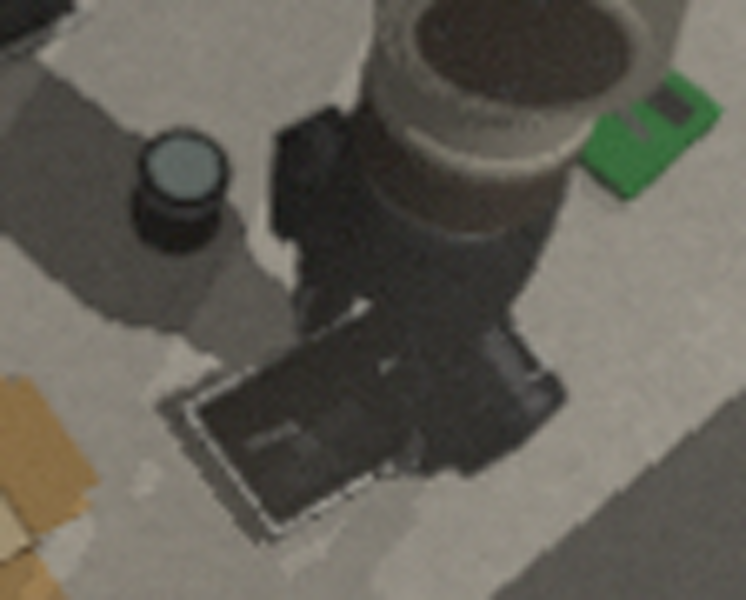

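>>> {"api": "drive_tool", "payload": {
  "increments": [
    [[0,0,10],[0,0,0],0.5],
    [[0,0,15],[0,0,0],0.5],
    [[15,-6,10],[0,0,0],0.5],
    [[32,-12,0],[0,0,0],0.5],
    [[35,-13,0],[0,0,0],0.5],
    [[35,-13,0],[0,0,0],0.5],
    [[35,-13,0],[0,0,0],0.5],
    [[30,-11,0],[0,0,0],0.5]
  ]
}}

```text
clock: 13.32
eef_pos: [0.6205, 0.278, 0.0071]
tool_rot: [0.061, 0.998, 0.0, 0.001]
ft_force: [0.9, 0.7, -0.8]
grip_width: 0.0576
grasp_force: 64.4
```

>>> {"api": "drive_tool", "payload": {
  "increments": [
    [[15,-5.5,0],[0,0,0],0.5],
    [[0,0,-10],[0,0,0],0.5],
    [[0,0,-10],[0,0,0],0.5],
    [[0,0,0],[0,0,0],0.5],
    [[0,0,0],[0,0,0],0.5]
  ]
}}

```text
clock: 13.73
eef_pos: [0.6302, 0.2736, -0.0156]
tool_rot: [0.06, 0.998, -0.001, -0.002]
ft_force: [-0.4, 0.1, -2.3]
grip_width: 0.0575
grasp_force: 64.4
```

```bash
python3 - <<'E'
from h import *
C={n:camera(n) for n in("scene","top")}
c=C["scene"];cv2.imwrite("pics/s5.png",cv2.resize(c["image"][260:370,220:350,::-1],(709,600),interpolation=2))
for n in C:
  for r in silhouettes("large_plate",C[n]): print(n,rect(C[n],r["region"],.02),r["conf"])
E
```

```text
scene [675.6 454.8 130.3  65.5 -33.1] 0.82
scene [659.2 268.8  71.6  65.1  -9.6] 0.79
scene [275.8 286.9 130.3  65.2 -85.5] 0.72
top [650.7 462.6  82.6  59.6 -29.5] 0.94
```

View pics/s5.png

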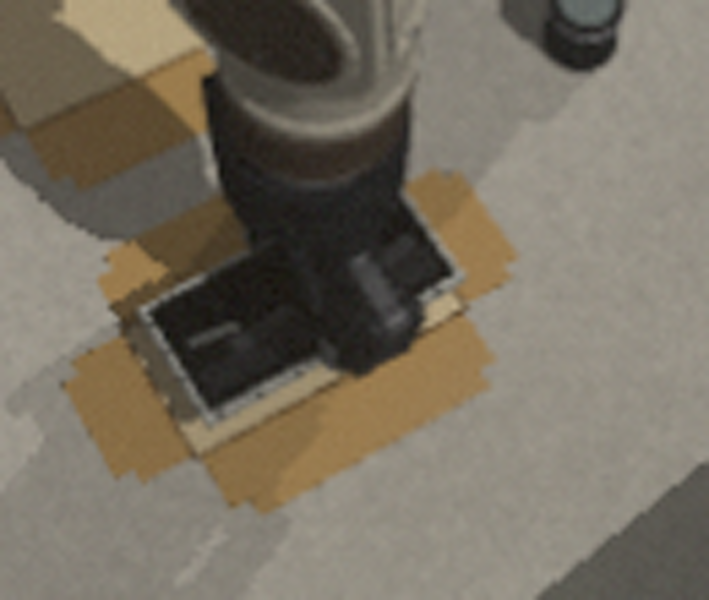

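```bash
python3 - <<'E'
from h import *
c=camera("scene");print(get_obs()["eef_pos"])
for z in(.022,.028): 
  p=onz(c,[[246,316.8],[258,337.4],[304.3,309.9]],z)*1e3;print(z,p.round(1).tolist(),(p[0]+p[2])/2,np.linalg.norm(p[1]-p[2]),np.linalg.norm(p[0]-p[1]),np.degrees(np.arctan2(*(p[1]-p[2])[::-1])))
E
```

```text
[ 0.63287445  0.27441142 -0.013065  ]
0.022 [[687.5, 237.0], [695.5, 295.1], [566.3, 307.2]] [626.90437398 272.10591169] 129.74056302461645 58.65103851727299 -5.3617023505734975
0.028 [[688.9, 239.3], [696.9, 297.0], [568.5, 309.1]] [628.67708908 274.15780329] 128.95727270025787 58.29694115625382 -5.361702350573499
```

>>> {"api": "drive_tool", "payload": {
  "increments": [
    [[2,-2,-6],[0,0,0],0.5],
    [[0,0,-5],[0,0,0],0.5],
    [[0,0,-4],[0,0,0],0.5],
    [[0,0,-2],[0,0,0],0.5],
    [[0,0,0],[0,0,0],0.5],
    [[0,0,0],[0,0,0],0.5]
  ]
}}

```text
clock: 14.48
eef_pos: [0.6348, 0.2715, -0.0314]
tool_rot: [0.061, 0.998, -0.0, -0.0]
ft_force: [0.2, -0.2, -1.4]
grip_width: 0.0575
grasp_force: 64.4
```

>>> {"api": "drive_tool", "payload": {
  "increments": [
    [[0,0,-1],[0,0,0],0.5],
    [[0,0,-1],[0,0,0],0.5],
    [[0,0,0],[0,0,0],0.5],
    [[0,0,0],[0,0,0],0.5]
  ]
}}

```text
clock: 14.82
eef_pos: [0.6351, 0.2716, -0.0328]
tool_rot: [0.061, 0.998, 0.0, 0.0]
ft_force: [-0.4, 0.4, -1.8]
grip_width: 0.0577
grasp_force: 64.4
```

>>> {"api": "drive_tool", "payload": {
  "increments": [
    [[0,0,-1],[0,0,0],0.5],
    [[0,0,-1],[0,0,0],0.5],
    [[0,0,0],[0,0,0],0.5],
    [[0,0,0],[0,0,0],0.5]
  ]
}}

```text
clock: 15.15
eef_pos: [0.6351, 0.2717, -0.0348]
tool_rot: [0.061, 0.998, 0.0, 0.0]
ft_force: [0.3, 0.5, -2.0]
grip_width: 0.0575
grasp_force: 64.4
```

>>> {"api": "drive_tool", "payload": {
  "increments": [
    [[0,0,-1],[0,0,0],0.5],
    [[0,0,0],[0,0,0],0.5],
    [[0,0,0],[0,0,0],0.5]
  ]
}}

```text
clock: 15.4
eef_pos: [0.6352, 0.2716, -0.0349]
tool_rot: [0.061, 0.998, 0.0, 0.0]
ft_force: [-2.6, -0.6, 5.2]
grip_width: 0.0576
grasp_force: 65.1
```

>>> {"api": "drive_tool", "payload": {
  "increments": [
    [[0,0,0.5],[0,0,0],0.75],
    [[0,0,0],[0,0,0],0.85],
    [[0,0,0],[0,0,0],0.85],
    [[0,0,0],[0,0,0],0.85],
    [[0,0,10],[0,0,0],0.85],
    [[0,0,30],[0,0,0],0.85],
    [[0,0,30],[0,0,0],0.85],
    [[0,0,20],[0,0,0],0.85]
  ]
}}

```text
clock: 16.07
eef_pos: [0.6362, 0.2721, 0.0581]
tool_rot: [0.061, 0.998, 0.001, 0.002]
ft_force: [-0.1, 0.2, -0.1]
grip_width: 0.0728
grasp_force: 0.0
```

>>> {"api": "drive_tool", "payload": {
  "increments": [
    [[-29,-20.5,0],[0,0,0.3],0.7],
    [[-29,-20.5,0],[0,0,0.3],0.7],
    [[-29,-20.5,0],[0,0,0.3],0.7],
    [[-29,-20.5,0],[0,0,0.3],0.7],
    [[-29,-20.5,0],[0,0,0.3],0.7],
    [[-29,-20.5,0],[0,0,0],0.7],
    [[-29,-20.5,0],[0,0,0],0.7],
    [[0,0,0],[0,0,0],0.7]
  ]
}}

```text
clock: 16.73
eef_pos: [0.4229, 0.1239, 0.0534]
tool_rot: [0.049, 0.999, -0.002, -0.005]
ft_force: [-1.4, -0.2, -0.8]
grip_width: 0.0598
grasp_force: 0.0
```

```bash
python3 - <<'E'
from h import *
C={n:camera(n) for n in("top","scene")}
for n in C:
  for r in silhouettes("large_plate",C[n]): print(n,rect(C[n],r["region"],.009),r["conf"])
E
```

```text
top [269.7 296.3 108.1  62.5 -86.1] 0.98
top [637.4 271.9 129.6  59.7  -5.7] 0.97
top [673.6 452.7 129.7  63.9 -33.3] 0.97
scene [266.3 281.7 130.6  70.2 -85.2] 0.95
scene [634.  272.7 130.   62.8  -6.1] 0.94
scene [672.6 452.4 131.5  62.9 -33.7] 0.9
```

>>> {"api": "drive_tool", "payload": {
  "increments": [
    [[0,0,-25],[0,0,0],0.7],
    [[0,0,-25],[0,0,0],0.7],
    [[0,0,-15],[0,0,0],0.7],
    [[0,0,0],[0,0,0],0.7],
    [[0,0,0],[0,0,0],0.7],
    [[0,0,0],[0,0,0],0.7]
  ]
}}

```text
clock: 17.43
eef_pos: [0.4338, 0.1288, -0.0096]
tool_rot: [0.048, 0.999, 0.0, 0.001]
ft_force: [0.7, -0.6, 0.3]
grip_width: 0.0596
grasp_force: 0.0
```

>>> {"api": "drive_tool", "payload": {
  "increments": [
    [[-2,0,-8],[0,0,0],0.7],
    [[0,0,-6],[0,0,0],0.7],
    [[0,0,-5],[0,0,0],0.7],
    [[0,0,-3],[0,0,0],0.7],
    [[0,0,-1],[0,0,0],0.7],
    [[0,0,0],[0,0,0],0.7],
    [[0,0,0],[0,0,0],0.7]
  ]
}}

```text
clock: 18.02
eef_pos: [0.4301, 0.1281, -0.0334]
tool_rot: [0.048, 0.999, 0.0, 0.0]
ft_force: [-0.4, -0.5, -0.0]
grip_width: 0.0599
grasp_force: 0.0
```

>>> {"api": "drive_tool", "payload": {
  "increments": [
    [[0,0,0],[0,0,0],0.6],
    [[0,0,0],[0,0,0],0.56],
    [[0,0,0],[0,0,0],0.53],
    [[0,0,0],[0,0,0],0.47],
    [[0,0,0],[0,0,0],0.4],
    [[0,0,0],[0,0,0],0.35],
    [[0,0,0],[0,0,0],0.35]
  ]
}}

```text
clock: 18.6
eef_pos: [0.4303, 0.128, -0.0327]
tool_rot: [0.048, 0.999, -0.0, 0.0]
ft_force: [-2.4, -0.6, 5.2]
grip_width: 0.0428
grasp_force: 60.0
```

>>> {"api": "drive_tool", "payload": {
  "increments": [
    [[0,0,3],[0,0,0],0.35],
    [[0,0,10],[0,0,0],0.35],
    [[0,0,20],[0,0,0],0.35],
    [[0,0,20],[0,0,0],0.35],
    [[10,-20,5],[0,0,0.3],0.35],
    [[16,-31.5,0],[0,0,0.3],0.35],
    [[16,-31.5,0],[0,0,0.3],0.35],
    [[16,-31.5,0],[0,0,0.3],0.35]
  ]
}}

```text
clock: 19.27
eef_pos: [0.4887, 0.0127, 0.0252]
tool_rot: [0.037, 0.999, 0.0, 0.0]
ft_force: [1.0, 0.8, -1.0]
grip_width: 0.0427
grasp_force: 60.9
```

>>> {"api": "drive_tool", "payload": {
  "increments": [
    [[16,-31.5,0],[0,0,0.3],0.35],
    [[16,-31.5,0],[0,0,0.3],0.35],
    [[16,-31.5,0],[0,0,0.3],0.35],
    [[16,-31.5,0],[0,0,0.3],0.35],
    [[16,-31.5,0],[0,0,0],0.35],
    [[16,-31.5,0],[0,0,0],0.35],
    [[16,-31.5,0],[0,0,0],0.35],
    [[0,0,0],[0,0,0],0.35]
  ]
}}

```text
clock: 19.93
eef_pos: [0.6029, -0.2134, 0.0244]
tool_rot: [0.03, 1.0, -0.002, 0.002]
ft_force: [0.8, 0.9, 0.4]
grip_width: 0.0427
grasp_force: 61.0
```

>>> {"api": "drive_tool", "payload": {
  "increments": [
    [[16,-31,0],[0,0,0],0.35],
    [[16,-31,0],[0,0,0],0.35],
    [[0,0,-20],[0,0,0],0.35],
    [[0,0,-15],[0,0,0],0.35],
    [[0,0,0],[0,0,0],0.35],
    [[0,0,0],[0,0,0],0.35],
    [[0,0,0],[0,0,0],0.35]
  ]
}}

```text
clock: 20.52
eef_pos: [0.6322, -0.2685, -0.0099]
tool_rot: [0.027, 1.0, -0.0, 0.0]
ft_force: [-0.5, 0.4, -0.9]
grip_width: 0.0426
grasp_force: 61.0
```

>>> {"api": "drive_tool", "payload": {
  "increments": [
    [[4,-9,-4],[0,0,0],0.35],
    [[0,0,-6],[0,0,0],0.35],
    [[0,0,-5],[0,0,0],0.35],
    [[0,0,-2],[0,0,0],0.35],
    [[0,0,0],[0,0,0],0.35],
    [[0,0,0],[0,0,0],0.35]
  ]
}}

```text
clock: 21.02
eef_pos: [0.6357, -0.2776, -0.0277]
tool_rot: [0.027, 1.0, 0.0, -0.0]
ft_force: [-0.1, -0.6, -1.2]
grip_width: 0.0425
grasp_force: 61.0
```

>>> {"api": "drive_tool", "payload": {
  "increments": [
    [[0,0,-1],[0,0,0],0.35],
    [[0,0,-1],[0,0,0],0.35],
    [[0,0,-1],[0,0,0],0.35],
    [[0,0,0],[0,0,0],0.35],
    [[0,0,0],[0,0,0],0.35]
  ]
}}

```text
clock: 21.43
eef_pos: [0.636, -0.2779, -0.0304]
tool_rot: [0.027, 1.0, -0.0, -0.0]
ft_force: [-0.1, 0.6, 0.7]
grip_width: 0.0423
grasp_force: 61.0
```

>>> {"api": "drive_tool", "payload": {
  "increments": [
    [[0,0,-1],[0,0,0],0.35],
    [[0,0,0],[0,0,0],0.35],
    [[0,0,0],[0,0,0],0.35]
  ]
}}

```text
clock: 21.68
eef_pos: [0.6362, -0.2779, -0.0313]
tool_rot: [0.027, 1.0, -0.0, 0.0]
ft_force: [-1.2, -0.3, -0.2]
grip_width: 0.0427
grasp_force: 61.1
```

>>> {"api": "drive_tool", "payload": {
  "increments": [
    [[0,0,-0.5],[0,0,0],0.35],
    [[0,0,0],[0,0,0],0.55],
    [[0,0,0],[0,0,0],0.65],
    [[0,0,0],[0,0,0],0.65],
    [[0,0,0],[0,0,0],0.65],
    [[0,0,20],[0,0,0],0.65],
    [[0,0,40],[0,0,0],0.65],
    [[0,0,30],[0,0,0],0.65]
  ]
}}

```text
clock: 22.35
eef_pos: [0.6355, -0.2776, 0.0588]
tool_rot: [0.027, 1.0, 0.0, -0.001]
ft_force: [1.4, -1.6, 0.7]
grip_width: 0.0556
grasp_force: 0.0
```

>>> {"api": "drive_tool", "payload": {
  "increments": [
    [[-33,-11,0],[0,0,-2.2],0.7],
    [[-33,-11,0],[0,0,-2.1],0.7],
    [[-33,-11,0],[0,0,-2.1],0.7],
    [[-33,-11,0],[0,0,-2.1],0.7],
    [[-33,-11,0],[0,0,-2.1],0.7],
    [[-33,-11,0],[0,0,-2.1],0.7],
    [[0,0,-20],[0,0,0],0.7],
    [[0,0,0],[0,0,0],0.7]
  ]
}}

```text
clock: 23.02
eef_pos: [0.4346, -0.3433, 0.0361]
tool_rot: [0.139, 0.99, 0.001, -0.002]
ft_force: [-0.1, 0.5, -1.3]
grip_width: 0.0595
grasp_force: 0.0
```

>>> {"api": "drive_tool", "payload": {
  "increments": [
    [[0,0,-25],[0,0,0],0.7],
    [[0,0,-20],[0,0,0],0.7],
    [[0,0,0],[0,0,0],0.7],
    [[0,0,0],[0,0,0],0.7],
    [[0,0,0],[0,0,0],0.7]
  ]
}}

```text
clock: 23.43
eef_pos: [0.4393, -0.3441, -0.0059]
tool_rot: [0.137, 0.991, -0.0, 0.001]
ft_force: [0.4, -0.8, 0.6]
grip_width: 0.0597
grasp_force: 0.0
```

```bash
python3 - <<'E'
from h import *
C={n:camera(n) for n in("top","scene")};print(get_obs()["eef_pos"])
for q in("small_plate","narrow_plate"):
 for n in C:
  for r in silhouettes(q,C[n]): print(q,n,rect(C[n],r["region"],.009),r["conf"])
E
```

```text
[ 0.43958551 -0.34450694 -0.00536532]
small_plate top [ 638.  -275.3   61.3   45.5   -2.6] 0.6
small_plate scene [ 637.8 -275.4   59.5   47.9   -1.6] 0.64
small_plate scene [ 436.4 -342.8  110.8   57.1  -14.9] 0.32
narrow_plate scene [ 436.7 -341.8  110.9   52.3  -16. ] 0.6
```

>>> {"api": "drive_tool", "payload": {
  "increments": [
    [[-4,1.5,-8],[0,0,0],0.7],
    [[0,0,-8],[0,0,0],0.7],
    [[0,0,-7],[0,0,0],0.7],
    [[0,0,-3],[0,0,0],0.7],
    [[0,0,-1.5],[0,0,0],0.7],
    [[0,0,0],[0,0,0],0.7],
    [[0,0,0],[0,0,0],0.7]
  ]
}}

```text
clock: 24.32
eef_pos: [0.4341, -0.3424, -0.0346]
tool_rot: [0.137, 0.991, 0.0, -0.0]
ft_force: [-0.4, 0.8, -0.7]
grip_width: 0.0601
grasp_force: 0.0
```

>>> {"api": "drive_tool", "payload": {
  "increments": [
    [[0,0,0],[0,0,0],0.6],
    [[0,0,0],[0,0,0],0.56],
    [[0,0,0],[0,0,0],0.53],
    [[0,0,0],[0,0,0],0.47],
    [[0,0,0],[0,0,0],0.4],
    [[0,0,0],[0,0,0],0.35],
    [[0,0,0],[0,0,0],0.35]
  ]
}}

```text
clock: 24.9
eef_pos: [0.4346, -0.343, -0.0334]
tool_rot: [0.137, 0.991, -0.001, 0.001]
ft_force: [-0.7, -0.1, 6.2]
grip_width: 0.0432
grasp_force: 60.8
```

>>> {"api": "drive_tool", "payload": {
  "increments": [
    [[0,0,3],[0,0,0],0.35],
    [[0,0,10],[0,0,0],0.35],
    [[0,0,20],[0,0,0],0.35],
    [[0,0,20],[0,0,0],0.35],
    [[20,28.8,0],[0,0,0.8],0.35],
    [[20,28.8,0],[0,0,0.8],0.35],
    [[20,28.8,0],[0,0,0.8],0.35],
    [[20,28.8,0],[0,0,0.8],0.35]
  ]
}}

```text
clock: 25.57
eef_pos: [0.5146, -0.226, 0.0192]
tool_rot: [0.11, 0.994, 0.0, 0.0]
ft_force: [0.9, -0.3, -1.3]
grip_width: 0.0426
grasp_force: 61.1
```

>>> {"api": "drive_tool", "payload": {
  "increments": [
    [[20,28.8,0],[0,0,0.8],0.35],
    [[20,28.8,0],[0,0,0.8],0.35],
    [[20,28.8,0],[0,0,0.9],0.35],
    [[20,28.8,0],[0,0,0.9],0.35],
    [[20,28.8,0],[0,0,0.8],0.35],
    [[0,0,-15],[0,0,0],0.35],
    [[0,0,-15],[0,0,0],0.35],
    [[0,0,0],[0,0,0],0.35]
  ]
}}

```text
clock: 26.23
eef_pos: [0.6115, -0.0815, -0.0144]
tool_rot: [0.072, 0.997, 0.0, -0.003]
ft_force: [-0.4, -0.5, -2.5]
grip_width: 0.0427
grasp_force: 61.2
```

>>> {"api": "drive_tool", "payload": {
  "increments": [
    [[0,0,0],[0,0,0],0.35],
    [[0,0,0],[0,0,0],0.35]
  ]
}}

```text
clock: 26.4
eef_pos: [0.6141, -0.0835, -0.0108]
tool_rot: [0.073, 0.997, 0.0, 0.0]
ft_force: [-0.3, -0.4, -1.3]
grip_width: 0.0428
grasp_force: 61.2
```

>>> {"api": "drive_tool", "payload": {
  "increments": [
    [[1.5,0,-6],[0,0,0],0.35],
    [[0,0,-6],[0,0,0],0.35],
    [[0,0,-4],[0,0,0],0.35],
    [[0,0,-2],[0,0,0],0.35],
    [[0,0,-1],[0,0,0],0.35],
    [[0,0,0],[0,0,0],0.35],
    [[0,0,0],[0,0,0],0.35]
  ]
}}

```text
clock: 26.98
eef_pos: [0.6156, -0.0833, -0.0304]
tool_rot: [0.073, 0.997, 0.0, -0.0]
ft_force: [0.5, -0.0, -0.5]
grip_width: 0.0427
grasp_force: 61.2
```

>>> {"api": "drive_tool", "payload": {
  "increments": [
    [[0,0,-1],[0,0,0],0.35],
    [[0,0,0],[0,0,0],0.35],
    [[0,0,0],[0,0,0],0.35]
  ]
}}

```text
clock: 27.23
eef_pos: [0.6156, -0.0832, -0.0313]
tool_rot: [0.073, 0.997, -0.0, 0.0]
ft_force: [-0.1, 0.5, -1.2]
grip_width: 0.0427
grasp_force: 61.2
```

>>> {"api": "drive_tool", "payload": {
  "increments": [
    [[0,0,-1],[0,0,0],0.35],
    [[0,0,0],[0,0,0],0.35],
    [[0,0,0],[0,0,0],0.35]
  ]
}}

```text
clock: 27.48
eef_pos: [0.6158, -0.0832, -0.0321]
tool_rot: [0.073, 0.997, -0.0, 0.0]
ft_force: [-0.2, 0.2, 0.4]
grip_width: 0.0428
grasp_force: 61.3
```

Contact; release and rise.

>>> {"api": "drive_tool", "payload": {
  "increments": [
    [[0,0,-0.3],[0,0,0],0.35],
    [[0,0,0],[0,0,0],0.55],
    [[0,0,0],[0,0,0],0.65],
    [[0,0,0],[0,0,0],0.65],
    [[0,0,0],[0,0,0],0.65],
    [[0,0,20],[0,0,0],0.65],
    [[0,0,40],[0,0,0],0.65],
    [[0,0,30],[0,0,0],0.65]
  ]
}}

```text
clock: 28.15
eef_pos: [0.6149, -0.0831, 0.0581]
tool_rot: [0.073, 0.997, 0.0, -0.001]
ft_force: [0.7, -0.4, 0.6]
grip_width: 0.0556
grasp_force: 0.0
```

>>> {"api": "drive_tool", "payload": {
  "increments": [
    [[-36,-4.5,0],[0,0,5.5],0.92],
    [[-36,-4.5,0],[0,0,5.5],0.92],
    [[-36,-4.5,0],[0,0,5.5],0.92],
    [[-36,-4.5,0],[0,0,5.5],0.92],
    [[-36,-4.5,0],[0,0,5.5],0.92],
    [[0,0,-30],[0,0,0],0.92],
    [[0,0,-30],[0,0,0],0.92],
    [[0,0,0],[0,0,0],0.92]
  ]
}}

```text
clock: 28.82
eef_pos: [0.4311, -0.1049, -0.0061]
tool_rot: [-0.166, 0.986, 0.001, -0.003]
ft_force: [-2.5, -0.0, -0.3]
grip_width: 0.0786
grasp_force: 0.0
```

>>> {"api": "drive_tool", "payload": {
  "increments": [
    [[0,0,0],[0,0,0],0.92],
    [[0,0,0],[0,0,0],0.92]
  ]
}}

```text
clock: 28.98
eef_pos: [0.4365, -0.1058, -0.0018]
tool_rot: [-0.166, 0.986, -0.0, 0.0]
ft_force: [1.2, 0.0, -0.3]
grip_width: 0.0786
grasp_force: 0.0
```

```bash
python3 - <<'E'
from h import *
C={n:camera(n) for n in("top","scene")};print(get_obs()["eef_pos"])
for q in("medium_plate","narrow_plate"):
 for n in C:
  for r in silhouettes(q,C[n]): print(q,n,rect(C[n],r["region"],.009),r["conf"])
E
```

```text
[ 0.43742721 -0.10599135 -0.00130347]
medium_plate top [406.8 -97.   36.2  31.7   0.6] 0.54
medium_plate scene [ 435.9 -104.3   95.3   73.1   18.4] 0.81
medium_plate scene [634.7 273.2 130.4  63.7  -7.1] 0.54
narrow_plate top [617.  -83.4 111.3  48.6  -9.6] 0.86
narrow_plate scene [617.3 -81.5 113.5  56.4  -4.4] 0.84
```

>>> {"api": "drive_tool", "payload": {
  "increments": [
    [[-1,0,-12],[0,0,0],0.92],
    [[0,0,-10],[0,0,0],0.92],
    [[0,0,-7],[0,0,0],0.92],
    [[0,0,-4],[0,0,0],0.92],
    [[0,0,-2],[0,0,0],0.92],
    [[0,0,-1],[0,0,0],0.92],
    [[0,0,0],[0,0,0],0.92],
    [[0,0,0],[0,0,0],0.92]
  ]
}}

```text
clock: 29.95
eef_pos: [0.4349, -0.1058, -0.0384]
tool_rot: [-0.166, 0.986, -0.0, 0.0]
ft_force: [-0.0, 0.0, -0.3]
grip_width: 0.0784
grasp_force: 0.0
```

>>> {"api": "drive_tool", "payload": {
  "increments": [
    [[0,0,0],[0,0,0],0.84],
    [[0,0,0],[0,0,0],0.8],
    [[0,0,0],[0,0,0],0.77],
    [[0,0,0],[0,0,0],0.7],
    [[0,0,0],[0,0,0],0.6],
    [[0,0,0],[0,0,0],0.58],
    [[0,0,0],[0,0,0],0.58]
  ]
}}

```text
clock: 30.53
eef_pos: [0.4353, -0.1063, -0.0375]
tool_rot: [-0.166, 0.986, -0.001, 0.001]
ft_force: [-2.6, -0.9, 8.1]
grip_width: 0.0625
grasp_force: 63.9
```

>>> {"api": "drive_tool", "payload": {
  "increments": [
    [[0,0,3],[0,0,0],0.58],
    [[0,0,10],[0,0,0],0.58],
    [[0,0,20],[0,0,0],0.58],
    [[0,0,22],[0,0,0],0.58],
    [[23.4,25,0],[0,0,-3.5],0.58],
    [[23.4,25,0],[0,0,-3.5],0.58],
    [[23.4,25,0],[0,0,-3.5],0.58],
    [[23.4,25,0],[0,0,-3.5],0.58]
  ]
}}

```text
clock: 31.2
eef_pos: [0.5285, -0.0045, 0.0163]
tool_rot: [-0.043, 0.999, 0.0, -0.0]
ft_force: [-0.1, -1.1, -1.2]
grip_width: 0.0628
grasp_force: 65.9
```

>>> {"api": "drive_tool", "payload": {
  "increments": [
    [[23.4,25,0],[0,0,-3.5],0.58],
    [[23.4,25,0],[0,0,-3.5],0.58],
    [[23.4,25,0],[0,0,-3.5],0.58],
    [[23.4,25,0],[0,0,-3.5],0.58],
    [[0,0,-15],[0,0,0],0.58],
    [[0,0,-15],[0,0,0],0.58],
    [[0,0,0],[0,0,0],0.58],
    [[0,0,0],[0,0,0],0.58]
  ]
}}

```text
clock: 31.87
eef_pos: [0.6196, 0.0943, -0.0154]
tool_rot: [0.077, 0.997, -0.0, -0.002]
ft_force: [-0.2, 0.6, -1.4]
grip_width: 0.0629
grasp_force: 66.0
```

>>> {"api": "drive_tool", "payload": {
  "increments": [
    [[0,0,0],[0,0,0],0.58],
    [[0,0,0],[0,0,0],0.58]
  ]
}}

```text
clock: 32.03
eef_pos: [0.6223, 0.094, -0.0127]
tool_rot: [0.078, 0.997, 0.0, 0.001]
ft_force: [0.2, -0.2, -1.2]
grip_width: 0.0624
grasp_force: 66.0
```

>>> {"api": "drive_tool", "payload": {
  "increments": [
    [[0.5,0.5,-7],[0,0,0],0.58],
    [[0,0,-6],[0,0,0],0.58],
    [[0,0,-4],[0,0,0],0.58],
    [[0,0,-3],[0,0,0],0.58],
    [[0,0,-2],[0,0,0],0.58],
    [[0,0,0],[0,0,0],0.58],
    [[0,0,0],[0,0,0],0.58]
  ]
}}

```text
clock: 32.62
eef_pos: [0.6223, 0.0948, -0.0358]
tool_rot: [0.077, 0.997, 0.0, 0.0]
ft_force: [0.1, 0.6, -1.6]
grip_width: 0.0624
grasp_force: 66.0
```

>>> {"api": "drive_tool", "payload": {
  "increments": [
    [[0,0,-1],[0,0,0],0.58],
    [[0,0,0],[0,0,0],0.58],
    [[0,0,0],[0,0,0],0.58]
  ]
}}

```text
clock: 32.87
eef_pos: [0.6226, 0.0949, -0.0361]
tool_rot: [0.077, 0.997, 0.0, 0.0]
ft_force: [-1.5, -0.7, 3.4]
grip_width: 0.0627
grasp_force: 66.5
```

>>> {"api": "drive_tool", "payload": {
  "increments": [
    [[0,0,-1],[0,0,0],0.58],
    [[0,0,0],[0,0,0],0.58],
    [[0,0,0],[0,0,0],0.58]
  ]
}}

```text
clock: 33.12
eef_pos: [0.6226, 0.0948, -0.0362]
tool_rot: [0.077, 0.997, 0.0, 0.001]
ft_force: [-2.5, 0.0, 7.6]
grip_width: 0.0627
grasp_force: 67.0
```

>>> {"api": "drive_tool", "payload": {
  "increments": [
    [[0,0,1],[0,0,0],0.75],
    [[0,0,0],[0,0,0],0.9],
    [[0,0,0],[0,0,0],0.9],
    [[0,0,0],[0,0,0],0.9],
    [[0,0,20],[0,0,0],0.9],
    [[0,0,40],[0,0,0],0.9],
    [[0,0,40],[0,0,0],0.9],
    [[-35,0,10],[0,0,0],0.9]
  ]
}}

```text
clock: 33.78
eef_pos: [0.5993, 0.096, 0.0816]
tool_rot: [0.078, 0.997, 0.002, 0.011]
ft_force: [2.4, 1.0, 1.8]
grip_width: 0.0769
grasp_force: 0.0
```

>>> {"api": "drive_tool", "payload": {
  "increments": [
    [[-40,0,0],[0,0,0],0.9],
    [[-40,0,0],[0,0,0],0.9],
    [[-40,0,0],[0,0,0],0.9],
    [[-40,0,0],[0,0,0],0.9],
    [[-30,0,0],[0,0,0],0.9],
    [[0,0,0],[0,0,0],0.9],
    [[0,0,0],[0,0,0],0.9]
  ]
}}

```text
clock: 34.37
eef_pos: [0.3958, 0.0948, 0.0734]
tool_rot: [0.077, 0.997, 0.0, -0.0]
ft_force: [0.2, -0.2, -0.0]
grip_width: 0.0769
grasp_force: 0.0
```

```bash
python3 - <<'E'
from h import *
C={n:camera(n) for n in("top","scene")}
cv2.imwrite("pics/fin.png",cv2.resize(C["scene"]["image"][150:360,130:400,::-1],(771,600),interpolation=2))
for q in("small_plate","medium_plate","narrow_plate","large_plate","loupe","swab_tube"):
 for n in C:
  for r in silhouettes(q,C[n]): print(q,n,rect(C[n],r["region"],.009),round(r["conf"],2))
E
```

```text
small_plate top [ 638.3 -275.4   62.2   45.6   -2.6] 0.9
small_plate top [ 619.5 -275.4  108.7   92.9   86.9] 0.67
small_plate scene [ 637.6 -275.5   58.7   51.3   -3.4] 0.79
medium_plate top [626.3  94.8  89.8  66.3  -9.5] 0.73
medium_plate scene [624.   98.   92.8  70.4  -8.5] 0.96
narrow_plate top [618.6 -82.2 110.5  47.3  -7.9] 0.6
narrow_plate scene [618.8 -79.8 108.6  54.4  -9.5] 0.64
large_plate top [268.7 282.  132.3  60.3 -86.8] 0.94
large_plate top [636.3 273.3 132.4  64.5  -5.3] 0.83
large_plate top [674.  451.5 132.9  63.9 -34.4] 0.59
large_plate scene [267.7 281.  128.9  65.1 -84.5] 0.81
large_plate scene [634.2 273.3 133.2  63.9  -6.1] 0.8
large_plate scene [672.7 452.3 130.7  63.  -33.5] 0.73
loupe top [439.7 243.1  45.5  39.   46.8] 0.62
loupe scene [432.4 237.4  53.4  34.9  40.6] 0.54
swab_tube top [441.2   1.3  97.9  16.2   2.7] 0.79
swab_tube scene [4.244e+02 2.100e+00 1.236e+02 2.580e+01 4.000e-01] 0.78
swab_tube scene [433.  238.3  51.5  33.7  36.7] 0.47
```

View pics/fin.png

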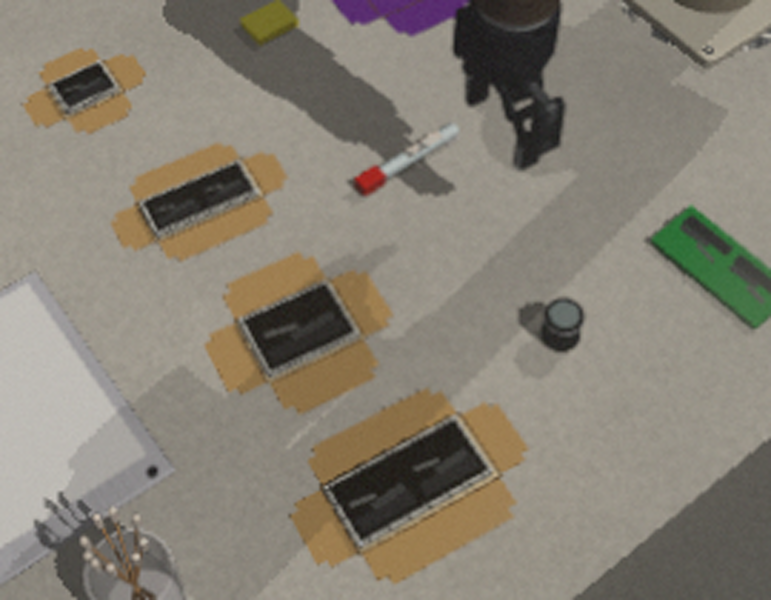

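The picture shows all four negatives lying flat and squared on their folders' middle panels: small (85,88), narrow (200,200), medium (300,328), large (410,482). The loupe and tube haven't moved, and the gripper is clear.

```bash
python3 -c "from workcell import job_done;print(job_done())"
```

```text
the job is handed in; nothing more can be done
None
```

All four negatives are set down in their own folders, within about 4 mm of the panel centres and 2° of the creases by camera. The loupe and swab tube haven't visibly moved, and I handed the job in at about 34 s; it returned no verdict.

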